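Make up two hardware kits at the workshop bench

ROBOT

A 6-joint arm with a two-finger parallel gripper is mounted at the origin on the work surface. World frame = base frame: x ahead of the robot, y to its left, z up, the work surface at z = 0. Lengths are in mm, angles in rad, forces in N, time in s.
With the tool pointing down it reaches from about 425 to 950 mm from the base axis. Payload 14.7 kg.
Tool frame: the origin (TCP) lies on the centre line of the jaws, within the pads' length; the fingertips stand 14 mm ahead of it and the grasp point (between the pads) lies 5 mm behind it; z points along the fingers, y is the line along which they close (so a half turn about z gives the same grasp; the last joint's range is limited). The gripper opens to 85 mm and grips with 20 to 120 N. Pads are 22 mm wide; open, the fingers measure 114 mm over their backs; the gripper's body (76 mm by 85 mm) begins 54 mm behind the grasp point. The pads swing forward as they close: fully open they stand 13 mm farther back than shut.
Start: joints at [1.303, 0.48, 1.596, -0, 1.065, -0.047], TCP at [142.332, 634.219, 245.297] pointing down, gripper open.
Joint ranges: [-2.75, 2.75], [-0.82, 2.05], [0.23, 2.67], [-1.56, 4.7], [0.09, 2.69], [-2.92, 2.92]. Speed limits (rad/s): [1.89, 1.89, 2.39, 3.01, 3.01, 3.01].

INTERFACE

Orientations are given as a unit quaternion [w, x, y, z].
In Python, from bench import sensors, optics, job, spotter gives the robot as it stands.
- The arm moves only by the tool arm_command, never from a script. Its argument "steps" is text: rows parted by semicolons, each of 4 numbers parted by spaces: the shift along the world's x, y, z in m, then the turn about the world's z in rad. In form: x y z turn; .... A call has 1 to 20 rows; each row is the pose to reach, as a shift and turn from the pose commanded when the call began; what a row does not reach only later rows make up. A row lasts 1/10 s, in which the tool goes at most 50 mm and 8.59 degrees, less where a joint would pass 70% of its speed; a pose out of reach is approached as far as the arm can. A call with a gripper value outside its range is refused whole. "hand" is the finger opening in m, from 0 to 0.0854, set as the call begins (left out, the last holds). The fingers move at their own pace and stop on an object; the grip force is fixed at half the most. Time passes only in rows, so rows that repeat a pose let the fingers close. It gives the time, the measured TCP pose, the force, the opening and the grip force at its end, in the units of the state.
- sensors.sense(): the state, without advancing time (a new reading comes with each control period).
- optics.read_camera(name): name is "scene" or "top" or "wrist"; returns (picture, depth): 420x560x3 uint8, red, green, blue; 420x560 float32, mm along the optical axis (not along the pixel's ray), 0 where there is no reading.
- optics.camera_model(name): a dict with "camera_matrix" (3x3 intrinsics, pixels), "position" and "orientation" of the camera in the world; the wrist camera has in their place "hand_eye" (4x4, takes a point from camera to tool coordinates, whose origin is the TCP and whose axes are the flange's). Camera axes: x right, y up, looking along -z (the intrinsics and any distortion apply to the point x, -y, -z); pixel columns grow to the right and rows downward; lengths in mm; the calibration is good to about 2 mm. The wrist camera is an equidistant fisheye: a pixel r from the principal point sees the ray r / f radians off the axis. A picture is of the moment at which its call begins: read the wrist's pose just before it. camera_model takes no time and is no camera call.
- job.close_job(): hands the job in; it is judged then, once.
Trained networks look in the newest picture that a camera, given by its name, has taken for a name from the list of things; names that differ only in an ending like _2 or _b are one class to them, and where a whole thing is asked for, a point or a joint stands for the part that bears it (a point fixed in the world has none). Each returns a list of dicts, best first, with "score" (0 to 1); they miss things now and then, are a little off and sometimes report something else, mostly with a low value. They report only what shows in the picture. A call takes as long as a camera call. They do not tell look-alikes from the thing itself.
- spotter.search_frame(camera, name): "at" ([column, row] as shares, 0 to 1, of the picture: columns of its width, rows of its height, amid what is visible of it).
- spotter.silhouettes(camera, name): "mask" (420x560 bool, what is visible of it) and "at" ([column, row] as shares, 0 to 1, of the picture: columns of its width, rows of its height, amid what is visible of it).
- spotter.pinpoint(camera, name): "at" ([column, row] as shares, 0 to 1, of the picture: columns of its width, rows of its height: a listed point, or the origin of a listed thing).
The state is a dict: "clock": time; "joint_pos": joint angles; "joint_vel": joint speeds; "joint_efforts": joint torques, N m; "position": TCP position; "tcp_rot": TCP orientation; "force": force on the tool from outside, world axes, zero at the start; "ft_torque": the same for the moment, N m; "opening": finger opening in mm; "gripper_force": force on a finger pad.
Only numpy, scipy, OpenCV 4.12 (cv2) and the standard library are available. Lean on these libraries where they do the work, as an engineer would, in place of code of your own. Each camera call takes 0.05 s, during which the arm holds its last target. There are 200 camera calls.

TASK

Make up the two kits on the bench, one thing to a compartment. Blue tray: the aluminium jig plate flat in the long compartment and the red star knob standing in the short one; orange tray: the yellow push block flat on its sole in the long compartment and the brass bush standing on its flange in the short one. Lift the jig plate straight up off its two dowels, keeping it level all the way to the tray, and leave the black knob, the silvery bush and the jar where they are.

Things in the scene. Friction and masses are not known exactly. Their poses are not given: they have to be found in the camera images.
- blue_tray: Blue kit tray, an open box fixed to the bench. 88 mm (own x) by 186 mm (own y), outer; walls 4 mm thick, 22 mm high; floor 4 mm thick. Origin: centre of the underside, z up. A 4 mm wall across it at own y = +21 mm, as high as the others, parts it into a long compartment (inside 80 mm in x by 108 mm in y, centre at own x 0, y -35 mm) and a short compartment (inside 80 by 66 mm, centre at own x 0, y +56 mm). It is turned up to 0.2 rad either way about the vertical.
- orange_tray: Orange kit tray, an open box fixed to the bench. 88 mm (own x) by 186 mm (own y), outer; walls 4 mm thick, 22 mm high; floor 4 mm thick. Origin: centre of the underside, z up. A 4 mm wall across it at own y = +21 mm, as high as the others, parts it into a long compartment (inside 80 mm in x by 108 mm in y, centre at own x 0, y -35 mm) and a short compartment (inside 80 by 66 mm, centre at own x 0, y +56 mm). It is turned up to 0.2 rad either way about the vertical.
- fixture: Plywood base, fixed to the bench, 84 mm (own x) by 110 mm (own y) by 20 mm high, with two upright steel dowels of 8 mm at own y = -28 and +28 mm that stand 16 mm above its top. Origin: centre of the underside, z up. The jig plate sits on it at the start.
- jig_plate: Aluminium plate, 56 mm (own x) by 80 mm (own y) by 12 mm thick, about 220 g, with two through holes of 9 mm at own y = -28 and +28 mm, and in the middle of its top a green upright grip 20 mm thick (own x), 34 mm long (own y), from 12 to 52 mm above the underside. Origin: centre of the underside, z up. At the start it lies on the fixture with the dowels through its holes, the dowels showing 4 mm above it: it is free once raised 16 mm. The holes have 0.5 mm of play all round.
- push_block: Yellow push block lying on a black rubber sole: sole and body together 46 mm (own x) by 90 mm (own y) by 16 mm high, with an upright yellow grip in the middle 24 mm thick (own x), 60 mm long (own y), from 16 to 54 mm up. About 180 g. Origin: centre of the underside, z up.
- red_knob: Red star knob standing on its round steel foot: foot 34 mm across, 8 mm high, then a thin stem, then a six-lobed head 36 mm across (any way round) from 24 to 50 mm up. About 60 g. Origin: centre of the underside, z up. 
- black_knob: Black star knob standing on its round steel foot: foot 34 mm across, 8 mm high, then a thin stem, then a six-lobed head 36 mm across (any way round) from 24 to 50 mm up. About 60 g. Origin: centre of the underside, z up. Not part of either kit: leave it alone.
- brass_bush: Brass (yellow metal) guide bush standing on its flange: flange 38 mm across, 6 mm high, then a plain barrel 28 mm across up to 48 mm, with a black spot for the bore on top. About 100 g. Origin: centre of the underside, z up. 
- steel_bush: Silvery grey metal guide bush standing on its flange: flange 38 mm across, 6 mm high, then a plain barrel 28 mm across up to 48 mm, with a black spot for the bore on top. About 100 g. Origin: centre of the underside, z up. Not part of either kit: leave it alone.
- jar: Amber screw-top jar with a white cap, 60 mm across, 80 mm high, standing beyond the work. Origin: centre of the underside. Not part of either kit: leave it alone.
Things that resemble listed ones, but are neither listed nor needed, are in the scene too. Several things have the shape of the red_knob; the one meant has the colours described above. Leave any turquoise look-alike of the jig_plate alone.

How it is judged (in metres and radians):
At the end, for the whole second after the job is handed in: Jig plate in the blue, push block in the orange long compartment (within 22 mm of its centre each way); red knob in the blue, brass bush in the orange short one (26 mm along tray x, 20 mm along y). All on the floor (underside below 8 mm), tilt under 0.1 rad, at rest (x of jig_plate in the frame of blue_tray between -0.022 and 0.022 m and y of jig_plate in the frame of blue_tray between -0.057 and -0.013 m and z of jig_plate in the frame of blue_tray between 0 and 0.008 m and angle between each of jig_plate, red_knob, push_block, brass_bush's own z axis and vertical below 0.1 rad and linear speed of each of jig_plate, red_knob, push_block, brass_bush below 0.02 m/s and angular speed of each of jig_plate, red_knob, push_block, brass_bush below 0.2 rad/s and x of red_knob in the frame of blue_tray between -0.026 and 0.026 m and y of red_knob in the frame of blue_tray between 0.036 and 0.076 m and z of red_knob in the frame of blue_tray between 0 and 0.008 m and x of push_block in the frame of orange_tray between -0.022 and 0.022 m and y of push_block in the frame of orange_tray between -0.057 and -0.013 m and z of push_block in the frame of orange_tray between 0 and 0.008 m and x of brass_bush in the frame of orange_tray between -0.026 and 0.026 m and y of brass_bush in the frame of orange_tray between 0.036 and 0.076 m and z of brass_bush in the frame of orange_tray between 0 and 0.008 m); the robot touches nothing.
It fails at once if the jig plate is tilted more than 0.25 rad (angle between jig_plate's own z axis and vertical above 0.25 rad).
It fails at once if the black knob is moved more than 20 mm (distance of black_knob from where it was at the start of the episode above 0.02 m).
It fails at once if the silvery bush is moved more than 20 mm (distance of steel_bush from where it was at the start of the episode above 0.02 m).
It fails at once if the jar is moved more than 20 mm (distance of jar from where it was at the start of the episode above 0.02 m).
It also fails if it takes over 96 s, if anything falls off the work surface, if the arm or the gripper's body presses on something with over 40 N, if the wrist force passes 120 N, or if a joint passes its speed limit or range.

## Working session

There is one attempt and no reset: what is moved stays moved. The work goes in short steps, Python scripts to look and compute and a tool call to move; the robot and the scene stay as the last step left them, time stands still between calls to the robot, and variables do not carry over. Pictures are saved under pics/ and viewed, at most 14 in all, crops included, and the job is handed in when it is done.

Besides the shell and the picture viewer there is one more tool, called after "Call:" by a JSON object that holds its "op" and its "data", one argument or row to a line. arm_command: Moves the arm, as the interface text tells. Its arguments: {"type":"object","properties":{"steps":{"type":"string"},"hand":{"type":"number"}},"required":["steps"]}

```bash
ls; mkdir -p pics; python3 - <<'E'
from bench import sensors, optics
import cv2
for n in("top","scene"):
    p,d=optics.read_camera(n); cv2.imwrite(f"pics/{n}0.png",p[:,:,::-1]); m=optics.camera_model(n); print(n,m)
print(sensors.sense())
E
```

```text
pics
top {'camera_matrix': array([[438.56137179,   0.        , 275.79961516],
       [  0.        , 438.56137179, 211.56415734],
       [  0.        ,   0.        ,   1.        ]]), 'position': array([4.73446440e+02, 3.62805992e-01, 1.16707779e+03]), 'orientation': array([ 0.70774023,  0.02656516, -0.02437191, -0.70555232])}
scene {'camera_matrix': array([[502.06342083,   0.        , 277.10389639],
       [  0.        , 502.06342083, 208.13831894],
       [  0.        ,   0.        ,   1.        ]]), 'position': array([1315.23627368, -335.57987064,  721.73474834]), 'orientation': array([0.76308029, 0.34982583, 0.22549604, 0.49445111])}
{'clock': 0.1, 'joint_pos': array([ 1.30342196e+00,  4.80747568e-01,  1.59681799e+00, -7.06922586e-06,
        1.06509129e+00, -4.65631436e-02]), 'joint_vel': array([ 0.00053543, -0.00052482, -0.0005095 ,  0.00010804, -0.00028699,
       -0.00163395]), 'joint_efforts': array([ 2.47370645e-04, -9.52254438e+01, -4.31045008e+01,  9.56798885e-05,
        5.05597010e-03,  4.23824713e-05]), 'position': array([142.2284393 , 633.88549025, 244.74788965]), 'tcp_rot': array([-8.01267700e-05,  1.10179733e-01,  9.93911537e-01, -5.26038550e-04]), 'force': array([-0.32739538, -0.20034085,  0.07986896]), 'ft_torque': array([0.01535504, 0.05534086, 0.0089658 ]), 'gripper_force': 0.0, 'opening': 85.51303009131318}
```

View pics/top0.png

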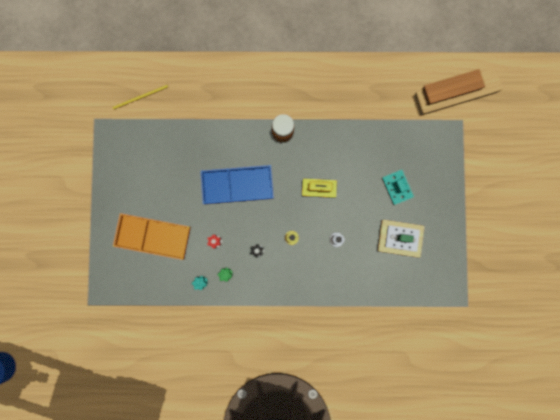

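View pics/scene0.png

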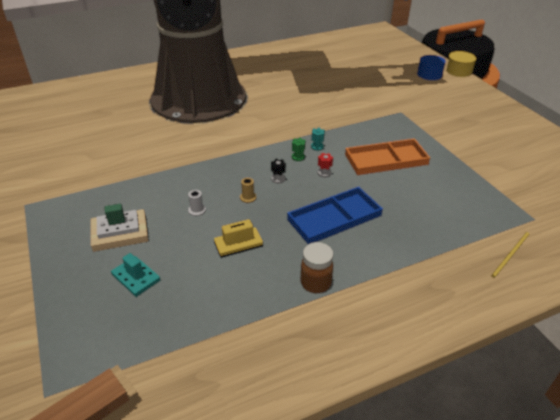

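The top view shows the red knob at (214,242), the black knob at (257,251), and green and turquoise knobs at (225,274) and (200,283). The brass bush is at (292,238), the silvery bush at (337,240) and the push block at (320,188). The jig plate is on its fixture at (402,238), with the turquoise look-alike at (398,187). The blue tray is at (237,185) and the orange tray at (152,237), both with the short compartment to the left (+y).

Of the four knobs, only the one at (214,242) is red. Of the two plates, the one at (402,238) is metal and on plywood. I'll confirm both in a crop.

```bash
cat > h.py <<'E'
import numpy as np, cv2
from scipy.spatial.transform import Rotation as R
from bench import sensors, optics, spotter
def rot(q): return R.from_quat([q[1],q[2],q[3],q[0]]).as_matrix()
def cloud(name,depth):
    m=optics.camera_model(name);K=m["camera_matrix"]
    v,u=np.mgrid[:420,:560]
    c=np.stack([(u-K[0,2])/K[0,0]*depth,-(v-K[1,2])/K[1,1]*depth,-depth],-1)
    return c@rot(m["orientation"]).T+m["position"]
def rect(xy):
    (cx,cy),(w,h),a=cv2.minAreaRect(xy.astype(np.float32)); a=np.deg2rad(a)
    if w<h: w,h,a=h,w,a+np.pi/2
    return [round(float(t),1) for t in(cx,cy,w,h)], round(float((a+np.pi/2)%np.pi-np.pi/2),3)  # angle of long side from x
E
python3 - <<'E'
from h import *
p,d=optics.read_camera("top"); W=cloud("top",d)
im=p[:,:,::-1]
a=cv2.resize(im[225:300,185:285],(400,300),interpolation=cv2.INTER_CUBIC);b=cv2.resize(im[165:265,340:440],(300,300),interpolation=cv2.INTER_CUBIC)
cv2.imwrite("pics/crop.png",np.hstack([a,b]))
for n in["blue_tray","orange_tray","fixture","jig_plate","push_block","red_knob","brass_bush","jar"]:
    for r in spotter.silhouettes("top",n):
        if r["score"]<.3: continue
        m=r["mask"]&(d>0); w=W[m]; z=np.percentile(w[:,2],90)
        t=w[w[:,2]>z-8]
        print(n,round(r["score"],2),np.round(np.array(r["at"])*[560,420]),"all",rect(w[:,:2]),"z90 %.1f"%z,"top",rect(t[:,:2]),t.mean(0).round(1),len(t))
E
```

```text
blue_tray 0.72 [235. 186.] all ([628.6, 107.2, 184.0, 88.4], -1.488) z90 21.1 top ([628.6, 107.3, 183.8, 88.3], -1.488) [626.5 107.8  21.6] 364
orange_tray 0.87 [151. 235.] all ([489.9, 331.0, 188.1, 92.2], 1.395) z90 21.7 top ([491.3, 330.7, 187.8, 88.0], 1.386) [490.7 335.4  21.7] 452
fixture 0.82 [385. 238.] all ([488.4, -320.4, 109.2, 81.4], 1.448) z90 23.2 top ([488.5, -320.4, 108.9, 81.4], 1.444) [ 488.2 -309.2   20.5] 482
jig_plate 0.85 [395. 186.] all ([624.4, -319.1, 84.4, 62.6], 0.331) z90 51.2 top ([623.8, -317.9, 33.3, 21.1], 0.374) [ 623.1 -317.1   51.3] 111
jig_plate 0.65 [404. 236.] all ([488.5, -321.5, 82.4, 57.9], 1.417) z90 71.3 top ([487.9, -321.2, 34.8, 20.2], 1.474) [ 487.9 -321.2   72. ] 114
push_block 0.97 [319. 189.] all ([620.9, -109.8, 85.3, 45.3], 1.552) z90 55.4 top ([620.9, -108.8, 57.0, 24.6], 1.524) [ 620.3 -108.4   53.9] 217
red_knob 0.72 [213. 243.] all ([478.8, 163.4, 31.5, 31.3], -0.048) z90 52.2 top ([478.6, 163.2, 31.3, 30.5], -1.563) [478.7 163.1  49.8] 122
red_knob 0.47 [228. 276.] all ([390.5, 137.0, 42.4, 31.5], -0.734) z90 52.2 top ([393.1, 135.5, 33.5, 30.0], 1.555) [393.5 135.1  50. ] 127
red_knob 0.45 [198. 282.] all ([372.1, 200.8, 34.5, 34.4], -1.115) z90 51.9 top ([372.6, 199.1, 32.1, 30.6], -1.535) [372.6 199.6  49.5] 129
brass_bush 0.64 [293. 238.] all ([488.9, -35.8, 35.5, 35.4], 1.116) z90 50.4 top ([489.4, -35.0, 25.4, 25.4], 0.003) [489.1 -36.2  48.4] 91
jar 0.74 [282. 129.] all ([778.5, -17.0, 75.1, 57.0], -0.514) z90 82.3 top ([773.5, -12.3, 51.9, 48.0], 0.003) [772.  -12.2  80.3] 335
```

View pics/crop.png

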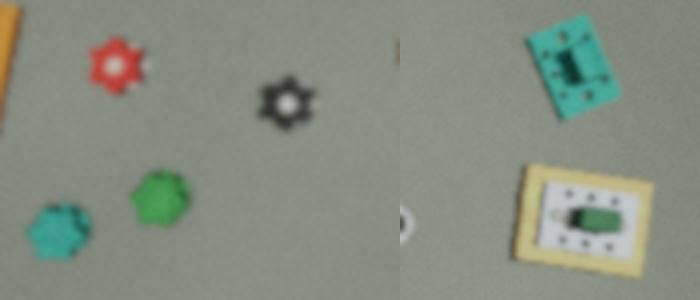

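The crop confirms it: the red knob (left panel, upper left) is distinct from the black, green and turquoise ones. The aluminium plate with the green grip is on the plywood, and the turquoise one lies on its own. I'll move above the red knob.

Call:
{"op": "arm_command", "data": {
  "steps": "0.336 -0.471 -0.045 -1.267;0.336 -0.471 -0.045 -1.267;0.336 -0.471 -0.045 -1.267;0.336 -0.471 -0.045 -1.267;0.336 -0.471 -0.045 -1.267;0.336 -0.471 -0.045 -1.267;0.336 -0.471 -0.045 -1.267;0.336 -0.471 -0.045 -1.267;0.336 -0.471 -0.045 -1.267;0.336 -0.471 -0.045 -1.267;0.336 -0.471 -0.045 -1.267;0.336 -0.471 -0.045 -1.267;0.336 -0.471 -0.045 -1.267;0.336 -0.471 -0.045 -1.267;0.336 -0.471 -0.045 -1.267;0.336 -0.471 -0.045 -1.267;0.336 -0.471 -0.045 -1.267;0.336 -0.471 -0.045 -1.267",
  "hand": 0.0854
}}

```text
clock: 2.35
position: [478.0, 163.8, 200.4]
tcp_rot: [0.0, 0.677, 0.736, 0.0]
force: [0.8, -0.4, 0.2]
opening: 85.6
gripper_force: 0.0
```

```bash
cat >> h.py <<'E'
def wcloud(depth,s):
    m=optics.camera_model("wrist");K=m["camera_matrix"];H=np.array(m["hand_eye"])
    v,u=np.mgrid[:420,:560]; x=(u-K[0,2]);y=(v-K[1,2]); th=np.hypot(x,y)/K[0,0]; ph=np.arctan2(y,x)
    t=np.tan(th); c=np.stack([t*np.cos(ph)*depth,-t*np.sin(ph)*depth,-depth],-1)
    return (c@H[:3,:3].T+H[:3,3])@rot(s["tcp_rot"]).T+s["position"]
E
python3 - <<'E'
from h import *
s=sensors.sense(); p,d=optics.read_camera("wrist"); W=wcloud(d,s)
cv2.imwrite("pics/w1.png",p[:,:,::-1])
for n in["red_knob","blue_tray"]:
    for r in spotter.silhouettes("wrist",n):
        m=r["mask"]&(d>0); w=W[m]; z=np.percentile(w[:,2],90); t=w[w[:,2]>z-6]
        print(n,round(r["score"],2),np.round(np.array(r["at"])*[560,420]),"z90 %.1f"%z,rect(t[:,:2]),t.mean(0).round(1),len(t))
E
```

```text
red_knob 0.9 [195. 219.] z90 49.4 ([395.2, 136.7, 34.4, 31.5], -0.663) [395.9 137.3  48.4] 846
red_knob 0.85 [280. 200.] z90 49.5 ([479.5, 164.5, 34.8, 31.7], -1.053) [479.5 165.1  48.4] 963
red_knob 0.84 [174. 152.] z90 49.4 ([373.3, 201.3, 35.9, 31.2], -0.599) [374.1 201.4  48.3] 945
blue_tray 0.65 [410. 230.] z90 20.9 ([601.7, 106.5, 186.8, 147.4], -1.467) [625.8 134.5  24.6] 2236
```

View pics/w1.png

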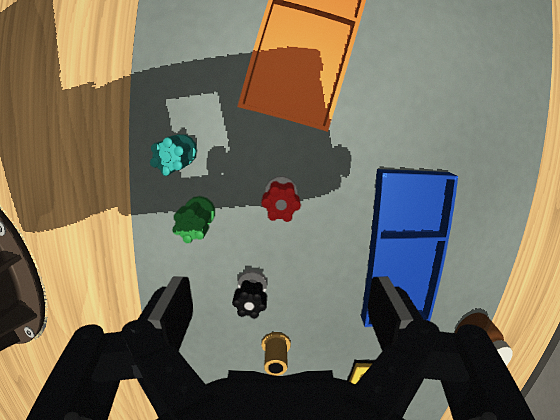

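The wrist view shows the red knob at (280,200), dead below, with the short compartment of the blue tray at (418,205). Both agree with the top camera within 2 mm, so I'll descend and grip.

Call:
{"op": "arm_command", "data": {
  "steps": "0.001 0.001 -0.04 0;0.001 0.001 -0.08 0;0.001 0.001 -0.12 0;0.001 0.001 -0.15 0;0.001 0.001 -0.164 0;0.001 0.001 -0.164 0;0.001 0.001 -0.164 0"
}}

```text
clock: 3.2
position: [479.4, 164.3, 36.5]
tcp_rot: [-0.0, 0.677, 0.736, -0.0]
force: [-0.1, 0.2, 0.4]
opening: 85.7
gripper_force: 0.0
```

Call:
{"op": "arm_command", "data": {
  "steps": "0 0 0 0;0 0 0 0;0 0 0 0;0 0 0 0;0 0 0 0;0 0 0 0;0 0 0 0;0 0 0 0;0 0 0 0;0 0 0 0",
  "hand": 0.0
}}

```text
clock: 4.2
position: [479.8, 164.3, 37.2]
tcp_rot: [0.0, 0.677, 0.736, 0.001]
force: [-2.0, -0.2, 14.4]
opening: 34.6
gripper_force: 58.3
```

Call:
{"op": "arm_command", "data": {
  "steps": "0 0 0.03 0;0 0 0.07 0;0.03 0 0.08 0;0.07 -0.001 0.08 0;0.11 -0.001 0.08 0;0.145 -0.001 0.08 0;0.145 -0.001 0.08 0;0.145 -0.001 0.06 0;0.145 -0.001 0.04 0;0.145 -0.001 0.02 0;0.145 -0.001 0.01 0;0.145 -0.001 0.005 0;0.145 -0.001 0.005 0;0.145 -0.001 0.005 0"
}}

```text
clock: 5.6
position: [624.6, 163.3, 42.0]
tcp_rot: [0.0, 0.677, 0.736, 0.0]
force: [0.5, -0.3, -1.1]
opening: 34.5
gripper_force: 60.1
```

Call:
{"op": "arm_command", "data": {
  "steps": "0 0 0 0;0 0 0 0;0 0 0 0;0 0 0 0;0 0 0 0;0 0 0 0;0 0 0.02 0;0 0 0.05 0;0 0 0.09 0;0 0 0.09 0",
  "hand": 0.06
}}

```text
clock: 6.6
position: [627.1, 163.8, 136.2]
tcp_rot: [0.002, 0.677, 0.736, 0.003]
force: [1.5, -0.2, 0.2]
opening: 59.9
gripper_force: 0.0
```

Call:
{"op": "arm_command", "data": {
  "steps": "-0.02 -0.03 0.03 -0.1;-0.045 -0.065 0.03 -0.2;-0.07 -0.1 0.03 -0.268;-0.095 -0.135 0.03 -0.268;-0.12 -0.17 0.03 -0.268;-0.135 -0.198 0.03 -0.268;-0.135 -0.198 0.03 -0.268;-0.135 -0.198 0.03 -0.268;-0.135 -0.198 0.03 -0.268",
  "hand": 0.0854
}}

```text
clock: 7.5
position: [489.9, -34.4, 161.2]
tcp_rot: [0.0, 0.769, 0.639, 0.0]
force: [0.8, 0.6, 0.2]
opening: 85.3
gripper_force: 0.0
```

```bash
cat >> h.py <<'E'
def find(cam,names,W,d,dz=6):
    for n in names:
        for r in spotter.silhouettes(cam,n):
            if r["score"]<.35: continue
            m=r["mask"]&(d>0); w=W[m]; z=np.percentile(w[:,2],90); t=w[w[:,2]>z-dz]
            print(cam,n,round(r["score"],2),np.round(np.array(r["at"])*[560,420]),"z90 %.1f"%z,rect(t[:,:2]),t.mean(0).round(1),len(t))
E
python3 - <<'E'
from h import *
s=sensors.sense(); p,d=optics.read_camera("wrist"); W=wcloud(d,s)
find("wrist",["brass_bush","push_block"],W,d)
p,d=optics.read_camera("top"); W=cloud("top",d)
find("top",["red_knob"],W,d); print(s["position"])
E
```

```text
wrist brass_bush 0.61 [277. 207.] z90 47.9 ([490.0, -35.4, 26.9, 26.7], -0.185) [490.4 -34.6  47.2] 934
wrist push_block 0.76 [427. 251.] z90 53.3 ([621.7, -107.9, 59.4, 24.4], 1.516) [ 620.3 -105.4   52.6] 1357
top red_knob 0.7 [226. 275.] z90 52.1 ([395.0, 134.5, 31.0, 29.9], 1.514) [394.1 135.3  50.1] 117
top red_knob 0.66 [216. 188.] z90 56.1 ([623.9, 162.6, 31.4, 30.8], -0.021) [623.9 162.6  53.9] 119
top red_knob 0.6 [200. 281.] z90 52.4 ([372.7, 199.1, 31.7, 30.3], -0.435) [372.5 199.5  50.2] 119
[489.93435067 -34.35351654 161.24400915]
```

Call:
{"op": "arm_command", "data": {
  "steps": "0.001 0 -0.04 0;0.001 0 -0.08 0;0.001 0 -0.11 0;0.001 0 -0.126 0;0.001 0 -0.126 0;0.001 0 -0.126 0"
}}

```text
clock: 8.35
position: [490.4, -34.5, 35.5]
tcp_rot: [-0.0, 0.769, 0.639, -0.0]
force: [0.1, -0.4, -0.0]
opening: 85.3
gripper_force: 0.0
```

Call:
{"op": "arm_command", "data": {
  "steps": "0 0 0 0;0 0 0 0;0 0 0 0;0 0 0 0;0 0 0 0;0 0 0 0;0 0 0 0;0 0 0 0;0 0 0 0;0 0 0 0",
  "hand": 0.0
}}

```text
clock: 9.35
position: [490.7, -34.9, 36.0]
tcp_rot: [0.0, 0.769, 0.639, 0.0]
force: [-2.0, 0.2, 13.8]
opening: 26.2
gripper_force: 58.1
```

Call:
{"op": "arm_command", "data": {
  "steps": "0 0 0.03 0;0 0 0.07 0;0 0 0.1 0;0 0.035 0.11 0;0 0.075 0.11 0;0.002 0.115 0.11 0;0.004 0.155 0.11 0;0.006 0.195 0.11 0;0.007 0.235 0.11 0;0.008 0.275 0.11 0;0.009 0.315 0.11 0;0.01 0.355 0.11 0;0.011 0.395 0.11 0;0.011 0.42 0.11 0;0.011 0.42 0.11 0;0.011 0.42 0.1 0"
}}

```text
clock: 10.95
position: [501.6, 385.8, 135.8]
tcp_rot: [0.0, 0.769, 0.639, 0.001]
force: [0.4, -0.1, -0.4]
opening: 26.2
gripper_force: 59.2
```

Call:
{"op": "arm_command", "data": {
  "steps": "0 0 -0.03 0;0 0 -0.06 0;0 0 -0.08 0;0 0 -0.09 0;0 0 -0.095 0;0 0 -0.095 0;0 0 -0.095 0"
}}

```text
clock: 11.65
position: [501.8, 385.0, 41.0]
tcp_rot: [0.0, 0.77, 0.639, 0.0]
force: [-0.1, 0.7, -1.7]
opening: 26.3
gripper_force: 59.5
```

Call:
{"op": "arm_command", "data": {
  "steps": "0 0 0 0;0 0 0 0;0 0 0 0;0 0 0 0;0 0 0 0;0 0 0 0;0 0 0.02 0;0 0 0.05 0;0 0 0.09 0;0 0 0.12 0",
  "hand": 0.055
}}

```text
clock: 12.65
position: [501.5, 385.4, 162.3]
tcp_rot: [0.0, 0.769, 0.639, 0.0]
force: [-0.8, 0.2, 0.6]
opening: 55.0
gripper_force: 0.0
```

```bash
python3 - <<'E'
from h import *
s=sensors.sense(); p,d=optics.read_camera("wrist"); W=wcloud(d,s)
find("wrist",["brass_bush","orange_tray"],W,d); print(s["position"])
E
```

```text
wrist brass_bush 0.98 [277. 208.] z90 51.9 ([502.6, 384.9, 26.7, 26.6], 0.513) [502.5 385.2  51.2] 927
wrist orange_tray 0.63 [281. 258.] z90 21.0 ([492.3, 331.1, 186.2, 88.5], 1.386) [494.8 344.   20.4] 3380
[501.54439181 385.40151305 162.28887854]
```

Call:
{"op": "arm_command", "data": {
  "steps": "0.01 -0.04 0 0.05;0.02 -0.085 0 0.1;0.03 -0.13 0 0.135;0.04 -0.175 0 0.135;0.05 -0.22 0 0.135;0.06 -0.265 0 0.135;0.075 -0.31 0 0.135;0.09 -0.355 0 0.135;0.1 -0.4 0 0.135;0.11 -0.445 0 0.135;0.12 -0.48 0 0.135;0.12 -0.493 0 0.135;0.12 -0.493 0 0.135;0.12 -0.493 0 0.135",
  "hand": 0.0854
}}

```text
clock: 14.2
position: [620.5, -107.0, 159.4]
tcp_rot: [-0.001, 0.725, 0.689, -0.0]
force: [0.4, 1.0, -0.0]
opening: 85.4
gripper_force: 0.0
```

```bash
python3 - <<'E'
from h import *
s=sensors.sense(); p,d=optics.read_camera("wrist"); W=wcloud(d,s)
find("wrist",["push_block","blue_tray"],W,d); print(s["position"])
E
```

```text
wrist push_block 0.88 [283. 205.] z90 53.5 ([622.1, -108.3, 59.3, 23.5], 1.522) [ 622.2 -106.4   52.7] 2196
wrist push_block 0.52 [286.  31.] z90 20.8 ([635.1, 47.0, 88.4, 63.3], 0.08) [635.3  32.3  20.5] 1282
wrist blue_tray 0.7 [286.  32.] z90 20.9 ([635.1, 47.0, 88.5, 63.3], 0.08) [634.7  32.3  20.6] 1343
[ 620.49277298 -107.03882777  159.41569141]
```

Call:
{"op": "arm_command", "data": {
  "steps": "0.001 0 -0.04 0;0.001 0 -0.08 0;0.001 0 -0.11 0;0.001 0 -0.122 0;0.001 0 -0.122 0;0.001 0 -0.122 0"
}}

```text
clock: 14.95
position: [623.1, -107.5, 39.4]
tcp_rot: [0.0, 0.724, 0.689, 0.0]
force: [1.1, -0.9, 0.9]
opening: 85.2
gripper_force: 0.0
```

Call:
{"op": "arm_command", "data": {
  "steps": "0 0 0 0;0 0 0 0;0 0 0 0;0 0 0 0;0 0 0 0;0 0 0 0;0 0 0 0;0 0 0 0;0 0 0 0;0 0 0 0;0 0 0 0",
  "hand": 0.0
}}

```text
clock: 16.05
position: [622.6, -107.9, 38.9]
tcp_rot: [0.0, 0.725, 0.689, 0.0]
force: [-0.9, 0.8, 7.7]
opening: 23.0
gripper_force: 60.0
```

Call:
{"op": "arm_command", "data": {
  "steps": "0 0 0.02 0;0 0 0.06 0;0 0 0.1 0;-0.01 0.03 0.11 0;-0.025 0.07 0.11 0;-0.04 0.11 0.11 0;-0.05 0.15 0.11 -0.03;-0.065 0.19 0.11 -0.06;-0.08 0.23 0.11 -0.09;-0.095 0.27 0.11 -0.135;-0.11 0.31 0.11 -0.135;-0.12 0.35 0.11 -0.135;-0.137 0.385 0.11 -0.135;-0.137 0.404 0.11 -0.135;-0.137 0.404 0.11 -0.135;-0.137 0.404 0.1 -0.135"
}}

```text
clock: 17.65
position: [486.2, 296.5, 138.8]
tcp_rot: [0.0, 0.769, 0.639, 0.001]
force: [0.0, -1.4, -1.3]
opening: 23.0
gripper_force: 59.2
```

Call:
{"op": "arm_command", "data": {
  "steps": "0 0 -0.03 0;0 0 -0.06 0;0 0 -0.08 0;0 0 -0.09 0;0 0 -0.095 0;0 0 -0.095 0;0 0 -0.095 0"
}}

```text
clock: 18.35
position: [486.0, 296.0, 43.8]
tcp_rot: [0.0, 0.77, 0.639, 0.0]
force: [-0.0, -0.4, -1.9]
opening: 22.8
gripper_force: 60.0
```

Call:
{"op": "arm_command", "data": {
  "steps": "0 0 0 0;0 0 0 0;0 0 0 0;0 0 0 0;0 0 0 0;0 0 0 0;0 0 0.02 0;0 0 0.06 0;0 0 0.1 0;0 0 0.12 0",
  "hand": 0.055
}}

```text
clock: 19.35
position: [486.3, 296.8, 166.4]
tcp_rot: [0.0, 0.769, 0.639, 0.002]
force: [0.2, 0.0, 0.6]
opening: 55.3
gripper_force: 0.0
```

```bash
python3 - <<'E'
from h import *
s=sensors.sense(); p,d=optics.read_camera("wrist"); W=wcloud(d,s)
find("wrist",["brass_bush","push_block"],W,d); print(s["position"])
E
```

```text
wrist brass_bush 0.78 [277. 103.] z90 52.1 ([502.6, 383.4, 27.3, 26.4], -0.182) [502.6 383.7  51.3] 1076
wrist push_block 0.85 [279. 203.] z90 57.5 ([486.4, 295.4, 59.5, 23.8], 1.4) [487.  297.1  56.7] 2148
[486.26053742 296.76393303 166.37949659]
```

Call:
{"op": "arm_command", "data": {
  "steps": "0 -0.04 0 0;0 -0.085 0 0.02;0 -0.13 0 0.04;0 -0.175 0 0.058;0 -0.22 0 0.058;0 -0.265 0 0.058;0 -0.31 0 0.058;0 -0.355 0 0.058;0 -0.4 0 0.058;0 -0.445 0 0.058;0 -0.49 0 0.058;0.001 -0.535 0 0.058;0.002 -0.575 0 0.058;0.003 -0.605 0 0.058;0.003 -0.617 0 0.058;0.003 -0.617 0 0.058;0.003 -0.617 0 0.058",
  "hand": 0.0854
}}

```text
clock: 21.2
position: [487.8, -319.6, 162.4]
tcp_rot: [-0.001, 0.751, 0.661, -0.0]
force: [0.7, -0.2, -0.7]
opening: 85.3
gripper_force: 0.0
```

```bash
python3 - <<'E'
from h import *
s=sensors.sense(); p,d=optics.read_camera("wrist"); W=wcloud(d,s)
cv2.imwrite("pics/w2.png",p[:,:,::-1])
find("wrist",["jig_plate","fixture"],W,d); print(s["position"])
E
```

```text
wrist jig_plate 0.66 [284. 212.] z90 70.9 ([489.4, -321.6, 34.2, 19.6], 1.439) [ 489.6 -320.1   70.7] 1193
wrist jig_plate 0.57 [421. 184.] z90 50.7 ([624.8, -317.4, 34.3, 20.3], 0.369) [ 623.5 -316.6   50.4] 861
wrist fixture 0.72 [283. 187.] z90 20.2 ([489.7, -321.9, 110.7, 84.7], 1.426) [ 490.6 -312.6   19.7] 5421
[ 487.76046276 -319.61485506  162.44608046]
```

View pics/w2.png

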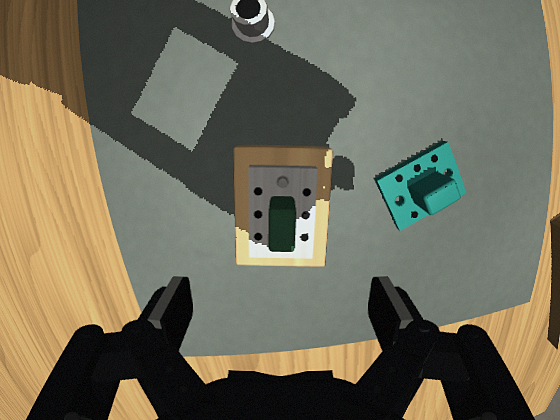

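The wrist view shows the aluminium plate on its plywood base at (283,205), and the turquoise look-alike well clear at (421,184). I'll descend onto the green grip.

Call:
{"op": "arm_command", "data": {
  "steps": "0.001 -0.001 -0.03 -0.006;0.001 -0.001 -0.06 -0.006;0.001 -0.001 -0.09 -0.006;0.001 -0.001 -0.109 -0.006;0.001 -0.001 -0.109 -0.006;0.001 -0.001 -0.109 -0.006;0.001 -0.001 -0.109 -0.006"
}}

```text
clock: 22.05
position: [490.1, -321.9, 55.6]
tcp_rot: [0.001, 0.752, 0.659, 0.0]
force: [-0.1, 0.3, 0.5]
opening: 85.2
gripper_force: 0.0
```

Call:
{"op": "arm_command", "data": {
  "steps": "0 0 0 0;0 0 0 0;0 0 0 0;0 0 0 0;0 0 0 0;0 0 0 0;0 0 0 0;0 0 0 0;0 0 0 0;0 0 0 0;0 0 0 0;0 0 0 0",
  "hand": 0.0
}}

```text
clock: 23.25
position: [489.1, -321.8, 54.6]
tcp_rot: [-0.0, 0.753, 0.658, -0.0]
force: [-2.2, -0.2, 6.7]
opening: 19.5
gripper_force: 58.9
```

Small side forces. I'll lift slowly, straight up.

Call:
{"op": "arm_command", "data": {
  "steps": "0 0 0.002 0;0 0 0.004 0;0 0 0.007 0;0 0 0.01 0;0 0 0.013 0;0 0 0.016 0;0 0 0.02 0;0 0 0.025 0;0 0 0.03 0;0 0 0.03 0"
}}

```text
clock: 24.25
position: [489.9, -322.1, 85.2]
tcp_rot: [0.001, 0.753, 0.659, 0.0]
force: [0.1, -0.4, -3.0]
opening: 19.3
gripper_force: 58.8
```

```bash
python3 - <<'E'
from h import *
s=sensors.sense(); p,d=optics.read_camera("wrist"); W=wcloud(d,s)
find("wrist",["jig_plate"],W,d); print(s["position"],s["ft_torque"],s["opening"])
r=spotter.silhouettes("wrist","jig_plate")[0]; w=W[r["mask"]&(d>0)]
w=w[(w[:,2]>55)&(w[:,2]<68)]; c=np.linalg.lstsq(np.c_[w[:,:2],np.ones(len(w))],w[:,2],rcond=None)[0]; print("plane",c,len(w),w.mean(0))
E
```

```text
wrist jig_plate 0.7 [279. 249.] z90 101.7 ([490.7, -321.7, 34.4, 19.8], 1.424) [ 491.2 -318.9  101.2] 3118
wrist jig_plate 0.68 [460. 207.] z90 50.6 ([624.6, -317.6, 33.6, 21.0], 0.414) [ 622.7 -316.3   50.2] 1401
[ 489.87288909 -322.12496402   85.2350526 ] [0.00947171 0.00356652 0.01227808] 19.284967585119148
plane [-3.20580678e-03 -3.20729800e-02  5.36341827e+01] 7136 [ 494.05336774 -298.42386012   61.6216855 ]
```

Free and level (3 N is the plate's weight). I'll carry it smoothly.

Call:
{"op": "arm_command", "data": {
  "steps": "0 0 0.01 0;0 0 0.03 0;0 0 0.05 0;0 0 0.06 0;0.003 0.008 0.06 0.01;0.01 0.025 0.06 0.02;0.02 0.05 0.06 0.035;0.03 0.08 0.06 0.05;0.04 0.11 0.06 0.07;0.051 0.14 0.06 0.09;0.062 0.17 0.06 0.11;0.073 0.2 0.06 0.13;0.084 0.23 0.06 0.15;0.095 0.26 0.06 0.17;0.106 0.29 0.06 0.185;0.117 0.32 0.06 0.2;0.127 0.35 0.06 0.21;0.135 0.373 0.06 0.216;0.14 0.387 0.06 0.216;0.143 0.394 0.06 0.216"
}}

```text
clock: 26.4
position: [632.0, 73.6, 143.5]
tcp_rot: [-0.0, 0.677, 0.736, -0.0]
force: [0.0, -1.5, -2.8]
opening: 19.4
gripper_force: 58.9
```

Call:
{"op": "arm_command", "data": {
  "steps": "0 0 0 0;0 0 -0.015 0;0 0 -0.035 0;0 0 -0.055 0;0 0 -0.07 0;0 0 -0.08 0;0 0 -0.09 0;0 0 -0.098 0;0 0 -0.102 0;0 0 -0.105 0;0 0 -0.105 0;0 0 -0.105 0"
}}

```text
clock: 27.6
position: [632.6, 72.3, 39.7]
tcp_rot: [0.0, 0.677, 0.736, 0.0]
force: [-0.8, -0.7, -2.8]
opening: 19.0
gripper_force: 58.9
```

Call:
{"op": "arm_command", "data": {
  "steps": "0 0 -0.001 0;0 0 -0.001 0;0 0 -0.001 0"
}}

```text
clock: 27.9
position: [632.6, 72.3, 38.6]
tcp_rot: [0.0, 0.677, 0.736, 0.0]
force: [-1.4, -0.7, 0.0]
opening: 19.1
gripper_force: 59.2
```

Call:
{"op": "arm_command", "data": {
  "steps": "0 0 0 0;0 0 0 0;0 0 0 0;0 0 0 0;0 0 0 0;0 0 0.01 0;0 0 0.03 0;0 0 0.07 0;0 0 0.11 0;0 0 0.15 0;0 0 0.15 0",
  "hand": 0.05
}}

```text
clock: 29.0
position: [635.3, 72.4, 194.7]
tcp_rot: [0.003, 0.677, 0.736, 0.003]
force: [0.1, 0.4, -0.4]
opening: 49.9
gripper_force: 0.0
```

```bash
python3 - <<'E'
from h import *
s=sensors.sense(); p,d=optics.read_camera("wrist"); W=wcloud(d,s)
find("wrist",["jig_plate","red_knob"],W,d)
p,d=optics.read_camera("top"); W=cloud("top",d); cv2.imwrite("pics/top1.png",p[:,:,::-1])
find("top",["jig_plate","red_knob","push_block","brass_bush"],W,d); print(s["position"])
E
```

```text
wrist red_knob 0.78 [275.  99.] z90 53.7 ([626.0, 163.0, 34.3, 31.8], 0.086) [625.8 163.2  52.6] 1150
wrist red_knob 0.77 [ 55. 127.] z90 49.2 ([395.6, 136.0, 34.5, 31.9], 0.424) [397.1 136.   48.1] 631
wrist red_knob 0.59 [40. 66.] z90 49.1 ([375.1, 200.2, 34.1, 31.1], -0.612) [376.3 200.   48. ] 558
top jig_plate 0.83 [258. 185.] z90 56.5 ([610.5, 69.8, 63.1, 31.7], 0.033) [617.9  63.  124.2] 44
top jig_plate 0.69 [395. 189.] z90 51.4 ([623.7, -317.6, 33.5, 21.3], 0.366) [ 623.2 -317.2   51.9] 108
top red_knob 0.46 [214. 186.] z90 56.0 ([621.8, 161.1, 30.8, 28.4], 0.018) [622.9 161.6  53.9] 107
top brass_bush 0.76 [132. 232.] z90 53.9 ([500.7, 382.7, 25.7, 25.5], -1.562) [501.8 382.5  52.3] 96
[635.27914333  72.42617574 194.70722522]
```

View pics/top1.png

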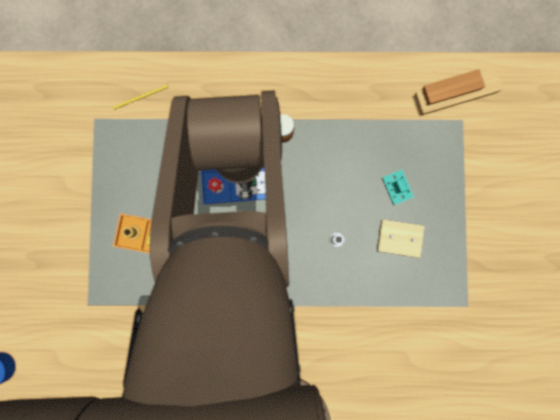

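The top view shows the arm covering the trays. The red knob (215,185) and the plate (250,185) are visible in the blue tray, and the fixture at (402,238) is empty. I'll swing clear for a last check.

Call:
{"op": "arm_command", "data": {
  "steps": "-0.01 -0.04 0.03 0;-0.03 -0.08 0.03 0;-0.04 -0.12 0.03 0;-0.05 -0.16 0.03 0;-0.06 -0.2 0.03 0;-0.07 -0.24 0.03 0;-0.08 -0.28 0.03 0;-0.09 -0.32 0.03 0;-0.1 -0.36 0.03 0;-0.1 -0.4 0.03 0;-0.1 -0.43 0.03 0;-0.1 -0.43 0.03 0;-0.1 -0.43 0.03 0"
}}

```text
clock: 30.7
position: [531.8, -357.9, 217.4]
tcp_rot: [-0.001, 0.678, 0.735, 0.0]
force: [-0.0, 0.2, -0.4]
opening: 50.2
gripper_force: 0.0
```

```bash
python3 - <<'E'
from h import *
p,d=optics.read_camera("top"); W=cloud("top",d); cv2.imwrite("pics/top2.png",cv2.resize(p[110:310,90:370,::-1],(700,500)))
find("top",["jig_plate","red_knob","push_block","brass_bush"],W,d)
E
```

```text
top jig_plate 0.85 [397. 187.] z90 51.2 ([623.7, -317.6, 33.2, 20.3], 0.377) [ 623.6 -317.2   51.8] 106
top jig_plate 0.67 [251. 179.] z90 55.2 ([632.5, 71.2, 34.0, 20.2], -1.453) [632.  71.  56.] 108
top red_knob 0.7 [228. 273.] z90 52.0 ([393.9, 134.6, 30.8, 30.4], -0.155) [394.  135.   50.2] 120
top red_knob 0.69 [199. 279.] z90 51.8 ([372.5, 200.1, 33.8, 30.7], 0.49) [372.5 200.4  49.8] 128
top red_knob 0.67 [216. 189.] z90 56.3 ([624.0, 161.9, 31.3, 30.2], -0.054) [623.8 161.8  53.9] 116
top push_block 0.78 [166. 237.] z90 59.4 ([485.6, 294.0, 59.7, 23.8], 1.379) [485.7 293.8  58.2] 218
top brass_bush 0.74 [132. 230.] z90 54.2 ([500.8, 382.5, 26.0, 25.6], 1.548) [501.9 382.3  52.7] 94
```

View pics/top2.png

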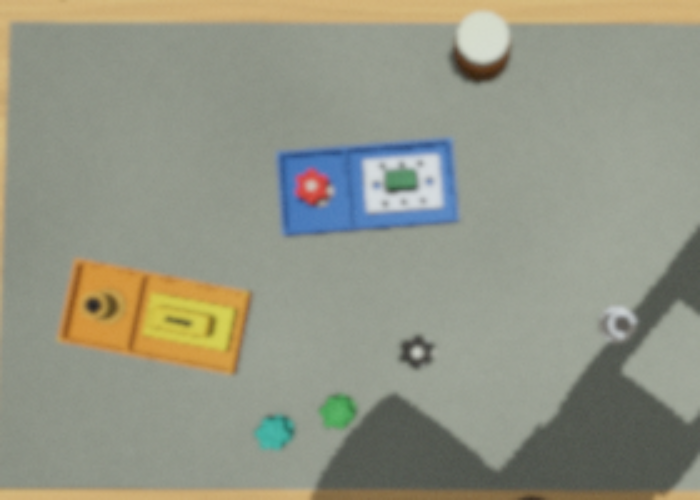

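All four parts lie flat or upright in the middle of their compartments: knob (313,187), plate (402,180), bush (100,305) and block (190,322). The black knob, silvery bush and jar have not moved. I'll hand the job in.

```bash
python3 -c "
from bench import job
print(job.close_job())"
```

```text
the job is handed in; nothing more can be done
None
```

Both kits are made up and the job is handed in at about 31 s: all four parts sit centred in their compartments in the last top view, and the black knob, silvery bush and jar were left alone; no verdict was returned.

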